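# Close the tile press on its guide rod

## Robot

A 6-joint arm with a two-finger parallel gripper is mounted at the origin on the work surface. World frame = base frame: x ahead of the robot, y to its left, z up, the work surface at z = 0. Lengths are in m, angles in rad, forces in N, time in s.
With the tool pointing down it reaches from about 0.375 to 0.925 m from the base axis. Payload 5.7 kg.
Tool frame: the origin (TCP) lies midway between the tips of the shut fingers; the grasp point (between the pads) lies 19 mm behind it; z points along the fingers, y is the line along which they close (so a half turn about z gives the same grasp; the last joint's range is limited). The gripper opens to 88 mm and grips with 3 to 60 N. Pads are 20 mm wide; open, the fingers measure 115 mm over their backs; the gripper's body (75 mm by 178 mm) begins 61 mm behind the grasp point.
Start: joints at [-1.461, 0.359, 1.51, -0, 1.272, -0.115], TCP at [0.134, -0.585, 0.192] pointing down, gripper open.
Joint ranges: [-2.97, 2.97], [-1.01, 2.36], [0.21, 2.38], [-0.96, 4.11], [0.2, 2.71], [-2.98, 2.98]. Speed limits (rad/s): [2.39, 2.39, 3.14, 3.14, 3.14, 3.14].

## Interface

Orientations are given as a unit quaternion [x, y, z, w].
In Python, from bench import move_ptp, servo_line, goto_joints, move_gripper, sleep, inverse_kinematics, capture, PlanningError, close_job, spot_in, silhouettes, current_clock, current_joint_pos, current_qvel, current_joint_torque, current_position, current_orientation, current_force, current_torque, current_finger_gap, current_grip_force gives the robot as it stands. Calls block until the motion is done:
- move_ptp(position, orientation): joint-space move of the TCP to a pose.
- servo_line(position, orientation=None, rate=0.15, contact_N=None): straight line of the TCP; orientation=None keeps the orientation; rate is the mean speed in m/s. With contact_N (N) it stops when the force on the tool has changed by that much, and returns True; else False.
- goto_joints(angles): joint-space move.
- move_gripper(opening): finger opening in m; the grip force is fixed at half the most; returns when the fingers have stopped.
- sleep(seconds).
- inverse_kinematics(position, orientation): joint angles nearest the present ones, or None.
- capture(name): name is "scene" or "top" or "wrist"; returns a dict with "image" (480x640x3 uint8, blue, green, red), "range_z" (480x640 float32, m along the optical axis (not along the pixel's ray), 0 where there is no reading), "intrinsics" (3x3 intrinsics, pixels), "R" (3x3) and "t" (3): a world point X has camera coordinates R X + t. Camera axes: x right, y down, z forward; pixel columns grow to the right and rows downward; lengths in m; the calibration is good to about 2 mm. A picture is of the moment at which its call begins.
A pose or a line that the arm cannot do raises PlanningError and nothing moves.
- close_job(): hands the job in; it is judged then, once.
Trained networks look in the newest picture that a camera, given by its name, has taken for a name from the list of things; names that differ only in an ending like _2 or _b are one class to them, and where a whole thing is asked for, a point or a joint stands for the part that bears it (a point fixed in the world has none). Each returns a list of dicts, best first, with "conf" (0 to 1); they miss things now and then, are a little off and sometimes report something else, mostly with a low value. They report only what shows in the picture. A call takes as long as a camera call. They do not tell look-alikes from the thing itself.
- spot_in(camera, query): "xy" ([column, row] in pixels, amid what is visible of it).
- silhouettes(camera, query): "region" (480x640 bool, what is visible of it) and "xy" ([column, row] in pixels, amid what is visible of it).
Readings, each from a call of its own:
- current_clock(): time.
- current_joint_pos(): joint angles.
- current_qvel(): joint speeds.
- current_joint_torque(): joint torques, N m.
- current_position(): TCP position.
- current_orientation(): TCP orientation.
- current_force(): force on the tool from outside, world axes, zero at the start.
- current_torque(): the same for the moment, N m.
- current_finger_gap(): finger opening in m.
- current_grip_force(): force on a finger pad.
Only numpy, scipy, OpenCV 4.12 (cv2) and the standard library are available. Lean on these libraries where they do the work, as an engineer would, in place of code of your own. Each camera call takes 0.05 s, during which the arm holds its last target. There are 200 camera calls.

## Task

Close the potter's tile press: take the drilled press plate lying on the bench by its wooden grip, thread its bushed hole over the press's upright guide rod, and lower it gently and level, pushing the rubber wiper ring down ahead of it, until it lies fully home, flat and square over the plaster mould, and let go. Never force, drop or tip the plate - if it starts to bind, ease it sideways - and leave the other things on the bench alone.

Things in the scene. Friction and masses are not known exactly. Their poses are not given: they have to be found in the camera images.
- platen: press plate: bare aluminium 100 (x) x 200 (y) x 12 mm, 0.4 to 0.6 kg. Origin: centre of its underside, z up. Through hole 17.6 mm wide at (0, -75) mm, lengthened by a 41 mm brass bushing that stands 24 mm above the plate: bore 36 mm long. A wooden grip block 28 (x) x 40 (y) mm stands 45 mm above the plate at (0, +10) mm: grip it across x to keep the rod clear of the gripper
- bore (a point): lower mouth of the plate's hole, on its axis, in the plane of the plate's underside
- grip (a point): centre of the wooden grip block across x and y, 42 mm above the plate's underside (15 mm below the block's top)
- press: the press, fixed on the bench: dark steel base 110 (x) x 240 (y) x 18 mm. Origin: centre of its underside, z up. White plaster mould 100 x 140 mm on it, centre (0, +34) mm, flat top 60 mm above the bench. Steel guide rod at about (0, -75) mm. Closed, the plate lies on the mould with its axes along the press's axes, the same way round (within a few degrees)
- bush (a point): centre of the round bush in which the rod stands, 24 mm above the bench; on it the rod's axis is NOT centred: the bush is eccentric and the rod stands 4 mm from this centre, in a horizontal direction that differs each time and is not measured
- rod_top (a point): point straight above the bush's centre at the height of the rod's tip, 177 mm above the bench; the real tip is 4 mm to an unknown side. The rod is rigid, vertical, 16 mm in diameter; its top 14 mm taper to 5 mm diameter. A black rubber wiper ring (41 mm wide, 12 mm high) grips it, 55 to 85 mm above the bench; it slides down under about 5 N, low enough never to stop the plate
- mould_top (a point): point in the plane of the mould's flat top, straight below the grip block when the press is closed
- looptool: bystander: wooden loop tool, 175 mm long, lying on the bench
- rib: bystander: flat wooden rib 55 x 95 x 7 mm on the bench
- prop: bystander: upright fired-clay kiln prop 34 x 34 x 50 mm
- spacer: bystander: steel spacer ring, 48 mm outside, 14 mm high, lying on the bench
- pot: bystander: unfired pot 112 mm wide, 95 mm high, on a turntable at the back of the bench
Things that resemble listed ones, but are neither listed nor needed, are in the scene too. Leave any green or orange look-alike of the platen alone.

How it is judged:
By the outcome, as a careful person would: the job done as asked, in the order asked, and still so for the second after the job is handed in, with the robot touching nothing.
It also fails if it takes over 72 s, if anything falls off the work surface, if the arm or the gripper's body presses on something with over 40 N, if the wrist force passes 120 N, or if a joint passes its speed limit or range.

## Working session

There is one attempt and no reset: what is moved stays moved. The work goes in short steps, each a Python script; the robot and the scene stay as the last script left them, time stands still between calls to the robot, and variables do not carry over. Pictures are saved under pics/ and viewed, at most 10 in all, crops included, and the job is handed in when it is done.

```bash
ls; mkdir -p pics
cat > h.py <<'E'
import numpy as np, cv2
from bench import *
def cap(n,save=None):
    c=capture(n)
    if save: cv2.imwrite('pics/'+save+'.png',c['image'])
    return c
def cloud(c):
    K,R,t=c['intrinsics'],c['R'],c['t']; z=c['range_z']
    v,u=np.mgrid[0:480,0:640]
    P=np.stack([(u-K[0,2])/K[0,0]*z,(v-K[1,2])/K[1,1]*z,z],-1)
    W=(P-t)@R
    W[z==0]=np.nan
    return W
def ray(c,uv,zh):
    K,R,t=c['intrinsics'],c['R'],c['t']
    d=R.T@np.linalg.solve(K,[uv[0],uv[1],1.]); o=-R.T@t
    return o+d*(zh-o[2])/d[2]
E
python3 - <<'E'
from h import *
print(current_clock())
for n in ['top','scene']:
    c=cap(n,n); W=cloud(c); print(n,-c['R'].T@c['t'])
    for q in ['platen','bore','grip','press','bush','rod_top','mould_top','looptool','rib','prop','spacer','pot']:
        r=spot_in(n,q)
        for d in r[:3]:
            x,y=map(int,d['xy']); print(q,round(d['conf'],2),x,y,W[y,x].round(3))
a=cv2.imread('pics/top.png');b=cv2.imread('pics/scene.png')
print(current_clock())
E
```

```text
pics
0.0
top [ 0.41814533 -0.05837054  1.0304452 ]
platen 0.88 474 336 [ 0.326 -0.36   0.058]
platen 0.73 188 374 [0.243 0.242 0.039]
platen 0.69 395 252 [ 0.501 -0.2    0.059]
bore 0.95 392 247 [ 0.512 -0.194  0.059]
bore 0.66 187 369 [0.254 0.243 0.044]
bore 0.58 474 336 [ 0.326 -0.36   0.058]
grip 0.75 475 337 [ 0.324 -0.363  0.057]
grip 0.7 394 249 [ 0.508 -0.198  0.056]
grip 0.66 185 369 [0.255 0.247 0.045]
press 0.88 208 258 [0.489 0.2   0.062]
bush 0.72 206 256 [0.494 0.205 0.058]
rod_top 0.65 207 260 [0.485 0.202 0.06 ]
mould_top 0.64 210 257 [0.491 0.196 0.059]
looptool 0.92 301 259 [ 0.491  0.004 -0.001]
looptool 0.34 392 249 [ 0.508 -0.194  0.055]
rib 0.87 383 300 [ 0.399 -0.179  0.009]
rib 0.69 208 257 [0.491 0.2   0.06 ]
prop 0.86 233 210 [0.596 0.151 0.047]
prop 0.38 206 258 [0.489 0.204 0.062]
spacer 0.61 398 196 [ 0.632 -0.216  0.014]
pot 0.97 290 107 [0.786 0.018 0.151]
scene [ 0.77179189 -0.51505249  1.01487374]
platen 0.88 133 373 [ 0.328 -0.383  0.026]
platen 0.71 267 339 [ 0.518 -0.214  0.036]
platen 0.58 263 141 [0.246 0.233 0.012]
bore 0.7 264 136 [0.247 0.239 0.024]
bore 0.59 135 371 [ 0.333 -0.38   0.035]
bore 0.57 267 341 [ 0.517 -0.214  0.025]
grip 0.67 260 140 [0.238 0.232 0.012]
grip 0.64 264 338 [ 0.511 -0.214  0.033]
grip 0.61 132 376 [ 0.324 -0.387  0.012]
press 0.86 348 183 [0.501 0.175 0.063]
bush 0.83 349 182 [0.501 0.181 0.06 ]
bush 0.19 266 340 [ 0.515 -0.214  0.027]
rod_top 0.89 348 183 [0.501 0.175 0.063]
rod_top 0.75 308 376 [ 0.617 -0.236  0.016]
mould_top 0.95 350 184 [0.506 0.176 0.062]
mould_top 0.5 264 342 [ 0.509 -0.214  0.01 ]
looptool 0.64 311 260 [ 0.505 -0.009  0.01 ]
rib 0.81 226 305 [ 0.4   -0.181  0.009]
prop 0.76 380 218 [0.598 0.136 0.043]
prop 0.16 351 184 [0.508 0.177 0.062]
spacer 0.84 315 366 [ 0.619 -0.21   0.006]
pot 0.81 458 287 [ 0.8   -0.011  0.156]
1.3
```

View pics/top.png

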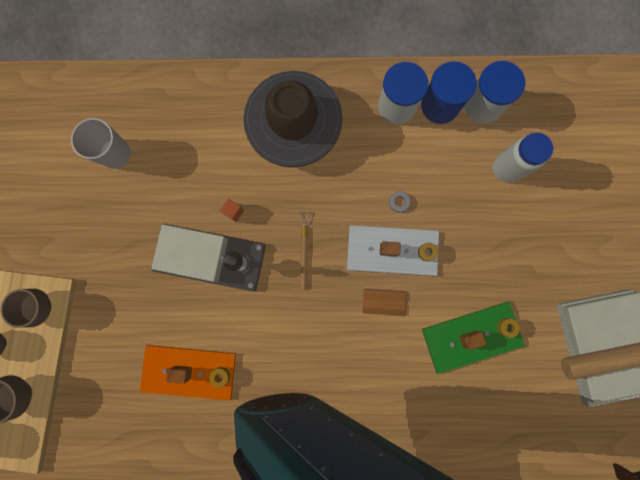

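View pics/scene.png

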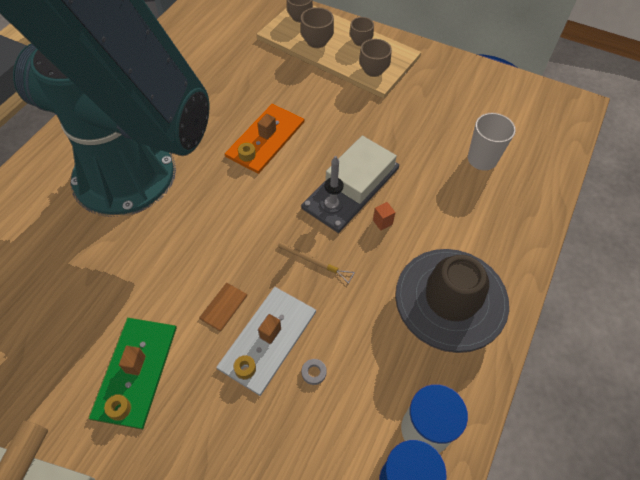

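The top view shows the bare aluminium plate at (394,251) with its bushing at (428,252). The press is at (208,258) with the rod and ring at about (237,261), and the look-alikes are orange at (188,372) and green at (474,337). The scene view agrees: plate (267,340), rod (335,175).

```bash
cat >> h.py <<'E'
def plate(c,W,lo,hi,box):
    m=(W[...,2]>lo)&(W[...,2]<hi)&(W[...,0]>box[0])&(W[...,0]<box[1])&(W[...,1]>box[2])&(W[...,1]<box[3])
    p=W[m][:,:2]
    r=cv2.minAreaRect((p*1000).astype(np.float32)); return r,m.sum(),np.nanmedian(W[m][:,2])
E
python3 - <<'E'
from h import *
for n in ['top','scene']:
    c=cap(n); W=cloud(c)
    print(n,'plate',plate(c,W,.007,.018,(.43,.57,-.32,-.1)))
    print('block',plate(c,W,.045,.07,(.43,.57,-.32,-.1)))
    print('bushing',plate(c,W,.028,.042,(.43,.57,-.32,-.23)))
    print('mould',plate(c,W,.052,.068,(.43,.57,.165,.33)))
    print('base',plate(c,W,.010,.024,(.40,.58,.05,.33)))
    m=(W[...,2]>.085)&(W[...,2]<.2)&(abs(W[...,0]-.49)<.08)&(abs(W[...,1]-.15)<.1)
    p=W[m]; print('rod',len(p))
    for lo in np.arange(.085,.18,.015):
        q=p[(p[:,2]>=lo)&(p[:,2]<lo+.015)]
        if len(q): print(lo.round(3),len(q),np.median(q,0).round(4),q.min(0).round(4),q.max(0).round(4))
    o=cv2.resize(c['image'][(slice(215,315) if n=='top' else slice(130,240)),(slice(140,280) if n=='top' else slice(290,420))],None,fx=4,fy=4,interpolation=2)
    cv2.imwrite(f'pics/crop_{n}.png',o)
E
```

```text
top plate (((509.4561462402344, -201.75344848632812), (200.49337768554688, 100.33090209960938), 86.01026153564453), np.int64(3390), np.float64(0.011701948930154676))
block (((509.701416015625, -191.22189331054688), (40.0316276550293, 27.872133255004883), 87.93352508544922), np.int64(250), np.float64(0.056259321271272415))
bushing (((504.2840270996094, -275.4320983886719), (38.980499267578125, 37.4040641784668), 89.38419342041016), np.int64(228), np.float64(0.03549411115705375))
mould (((501.1856384277344, 245.05938720703125), (141.31564331054688, 100.12120056152344), 78.4847183227539), np.int64(2999), np.float64(0.059747796365941575))
base (((513.1449584960938, 205.3776397705078), (235.47898864746094, 149.48162841796875), 78.82299041748047), np.int64(1617), np.float64(0.017806674248417996))
rod 311
0.085 201 [0.4767 0.1363 0.0888] [0.4621 0.1228 0.0853] [0.4998 0.161  0.099 ]
0.1 14 [0.4786 0.1357 0.1077] [0.4734 0.1344 0.1022] [0.4873 0.1417 0.1143]
0.115 11 [0.4803 0.1356 0.125 ] [0.4744 0.1339 0.1155] [0.4882 0.1382 0.1287]
0.13 16 [0.4787 0.1354 0.1388] [0.4733 0.1342 0.1308] [0.
[... 906 characters left out ...]
(522.9576416015625, 185.43321228027344), (257.26495361328125, 135.90005493164062), 50.7423095703125), np.int64(1451), np.float64(0.01884830806973613))
rod 383
0.085 189 [0.4855 0.1338 0.0895] [0.4618 0.1184 0.0851] [0.5028 0.1589 0.0998]
0.1 31 [0.4856 0.134  0.1076] [0.4754 0.1307 0.1015] [0.4903 0.1406 0.1146]
0.115 30 [0.485  0.1328 0.1219] [0.4784 0.1308 0.1155] [0.4901 0.1393 0.1298]
0.13 39 [0.4854 0.1339 0.137 ] [0.477  0.1306 0.1303] [0.4903 0.1429 0.1447]
0.145 38 [0.485  0.134  0.1527] [0.4761 0.1296 0.1451] [0.49   0.1402 0.1593]
0.16 48 [0.484  0.1357 0.1671] [0.4751 0.1313 0.1607] [0.4897 0.1459 0.1746]
0.175 8 [0.4827 0.1385 0.1773] [0.4803 0.133  0.176 ] [0.4858 0.1423 0.1796]
```

```bash
cat >> h.py <<'E'
from scipy.spatial.transform import Rotation as Rn
def ori(yaw,s=1):
    y=s*np.array([np.cos(yaw),np.sin(yaw),0]); z=np.array([0,0,-1.]); x=np.cross(y,z)
    return Rn.from_matrix(np.stack([x,y,z],1)).as_quat()
E
python3 - <<'E'
from h import *
yaw=np.radians(-4)
for s in (1,-1):
    for p,yw in (((.5105,-.193,.15),yaw),((.497,.224,.3),np.radians(-11.4))):
        q=inverse_kinematics(p,ori(yw,s)); print(s,None if q is None else np.round(q,2))
    
q1=inverse_kinematics((.5105,-.193,.2),ori(yaw,1)); q2=inverse_kinematics((.5105,-.193,.2),ori(yaw,-1))
s=1 if q2 is None or (q1 is not None and abs(q1[5])<abs(q2[5])) else -1
move_ptp((.5105,-.193,.2),ori(yaw,s)); print(s,current_position(),current_clock())
c=cap('wrist','w1'); W=cloud(c); print(-c['R'].T@c['t'])
print('plate',plate(c,W,.007,.018,(.43,.57,-.32,-.1)))
print('block',plate(c,W,.045,.07,(.43,.57,-.32,-.1)))
print('bushing',plate(c,W,.028,.042,(.43,.57,-.32,-.23)))
E
```

```text
1 [-0.49  0.32  1.68 -0.    1.14 -0.42]
1 [ 0.3   0.2   1.47 -0.    1.47  0.5 ]
-1 [-0.49  0.32  1.68 -0.    1.14  2.72]
-1 [ 0.3   0.2   1.47 -0.    1.47 -2.65]
1 [ 0.51036968 -0.19391171  0.20000664] 3.3583
[ 0.51549312 -0.11456778  0.39265365]
plate (((510.7857971191406, -202.16290283203125), (200.1817626953125, 100.23824310302734), 85.99769592285156), np.int64(13077), np.float64(0.011693657207467663))
block (((511.66961669921875, -191.771240234375), (39.859718322753906, 27.572973251342773), 85.72002410888672), np.int64(1092), np.float64(0.056395519307280054))
bushing (((505.5313720703125, -275.9125671386719), (39.5740966796875, 39.994930267333984), 35.225589752197266), np.int64(841), np.float64(0.035275029409723525))
```

View pics/w1.png

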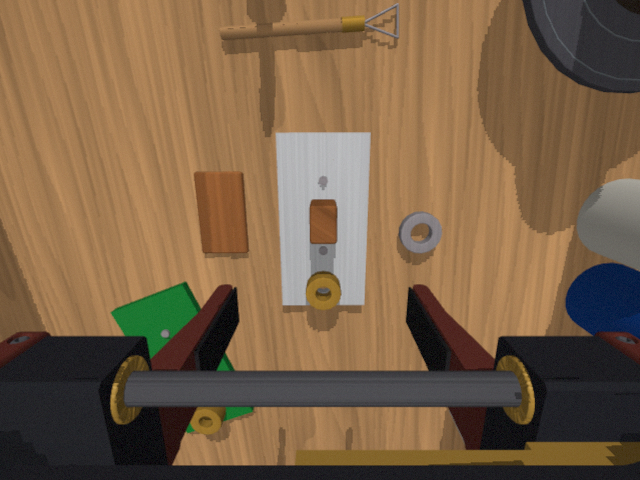

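The wrist view shows the plate squarely below the hand: grip at (323,221), bushing at (323,291), fingers clear on both sides. It agrees with the top camera, so I'll grasp now.

Run:
```python
from h import *
yaw=np.radians(-4); o=ori(yaw)
g=(.5112,-.1925)
servo_line((*g,.07),o,rate=.15)
print(servo_line((*g,.0235),o,rate=.06,contact_N=6),current_position())
f0=current_force()
move_gripper(.02); print('gap',current_finger_gap(),current_grip_force(),current_force()-f0)
servo_line((*g,.06),rate=.05); sleep(.2)
print('held',current_finger_gap(),current_force()-f0,current_torque())
servo_line((*g,.245),rate=.15)
# carry to beside the rod, measure there
yp=np.radians(-11.4); u=np.array([-np.sin(yp),np.cos(yp)])
rod=np.array([.4815,.140])
stand=rod+85*.001*u-np.array([0,.14])
move_ptp((*stand,.245),ori(yp)); sleep(.2)
print(stand,current_position(),current_clock(),current_finger_gap())
for n in ['top','scene','wrist']:
    c=cap(n,'held_'+n); W=cloud(c); p=current_position(); h=p[2]-.023
    b=(p[0]-.1,p[0]+.1,p[1]-.22,p[1]+.1)
    print(n,'plate',plate(c,W,h+.005,h+.018,b))
    bb=p[:2]-.085*u
    print('bushing',plate(c,W,h+.029,h+.043,(bb[0]-.03,bb[0]+.03,bb[1]-.03,bb[1]+.03)), bb)
    m=(W[...,2]>.1)&(W[...,2]<.182)&(abs(W[...,0]-.4815)<.025)&(abs(W[...,1]-.14)<.025)
    q=W[m]; print('rod',len(q), q.min(0) if len(q) else '',q.max(0) if len(q) else '')
```

```text
False [ 0.51143113 -0.1926363   0.02362608]
gap 0.027448195326376313 30.000003576278687 [-0.35141927 -0.69356281  0.11426257]
held 0.027253421012333003 [-0.16479857 -0.2393466  -4.54768125] [ 0.04933991 -0.1070434   0.00909726]
[0.49830087 0.08332305] [0.49871067 0.08215531 0.24492383] 10.05 0.02702981658358573
top plate (((487.9607238769531, 33.37322235107422), (117.40969848632812, 99.99308776855469), 78.51917266845703), np.int64(2719), np.float64(0.23231894340363637))
bushing (((480.7650146484375, -0.2719879150390625), (38.92457962036133, 38.72312927246094), 45.183921813964844), np.int64(358), np.float64(0.2554241971066223)) [ 0.48184571 -0.00104778]
rod 0  
scene plate (((496.42254638671875, 72.27397155761719), (203.2928009033203, 103.54375457763672), 78.64175415039062), np.int64(3291), np.float64(0.23417298467266937))
bushing (((482.69744873046875, -2.9129810333251953), (38.72544479370117, 39.99833679199219), 27.70425033569336), np.int64(322), np.float64(0.2568195066876936)) [ 0.48179589 -0.00087726]
rod 0  
wrist plate (((496.5370178222656, 73.223876953125), (200.59002685546875, 100.85198211669922), 78.49455261230469), np.int64(29293), np.float64(0.23385605971361725))
bushing (((479.82635498046875, -9.260902404785156), (23.13104248046875, 39.73578643798828), 78.72494506835938), np.int64(1119), np.float64(0.25535651480303967)) [ 0.48171916 -0.00074414]
rod 0
```

```bash
cat >> h.py <<'E'
yp=np.radians(-11.4); u=np.array([-np.sin(yp),np.cos(yp)])
def tilt(W,p):
    h=p[2]-.023
    m=(abs(W[...,2]-h-.012)<.008)&(np.hypot(W[...,0]-p[0],W[...,1]-p[1])<.13)
    q=W[m]; A=np.c_[q[:,:2]-p[:2],np.ones(len(q))]
    s=np.linalg.lstsq(A,q[:,2],rcond=None)[0]
    r=abs(A@s-q[:,2])<.0025; s=np.linalg.lstsq(A[r],q[r,2],rcond=None)[0]
    return np.degrees(s[:2]), s[2], r.sum()
E
python3 - <<'E'
from h import *
o=ori(yp); t=np.array([.4818,.1411])+.085*u
servo_line((*t,.245),o,rate=.12); sleep(.4)
p=current_position(); print(p,t,current_force(),current_torque(),current_clock())
c=cap('wrist','over'); print('tilt slope deg dz/dx,dz/dy',tilt(cloud(c),p)); 
R=Rn.from_quat(current_orientation()).as_matrix(); print(R[:,2])
cap('scene','over_s'); c=cap('top'); W=cloud(c)
b=p[:2]-.085*u; h=p[2]-.023
print('bushing',plate(c,W,h+.029,h+.043,(b[0]-.03,b[0]+.03,b[1]-.03,b[1]+.03)),b)
E
python3 -c "
import cv2;a=cv2.imread('pics/over_s.png')[60:260,240:480];b=cv2.imread('pics/over.png')
cv2.imwrite('pics/over2.png',cv2.hconcat([cv2.resize(a,(400,333)),cv2.resize(b,(400,333))]))"
```

```text
[0.49865794 0.22420343 0.24505819] [0.49860087 0.22442305] [ 0.06576021  0.2904037  -5.34417532] [ 0.0219985  -0.08717652  0.01113969] 11.925
tilt slope deg dz/dx,dz/dy (array([0.25510013, 0.96710368]), np.float64(0.23322361526666208), np.int64(28911))
[ 2.92114611e-05 -9.51433316e-06 -1.00000000e+00]
bushing (((481.0553894042969, 141.66358947753906), (39.64198303222656, 39.43162536621094), 17.177690505981445), np.int64(364), np.float64(0.2557891726851711)) [0.48185706 0.14088038]
```

View pics/over2.png

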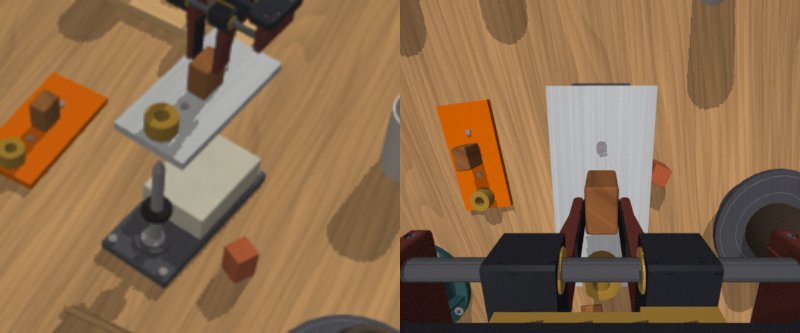

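The picture shows the plate held level above the press, with the bushing (162,122 in the crop) above the rod tip (157,170). The rod is visible to the scene camera, so I can compare rod and bushing in one image.

Run:
```python
from h import *
from scipy.optimize import least_squares
p=current_position(); h=p[2]-.023; b=p[:2]-.085*u
for i in range(2):
    c=cap('scene'); W=cloud(c)
    print('tilt',tilt(W,p))
    m=(W[...,2]>.1)&(W[...,2]<.16)&(abs(W[...,0]-.4815)<.02)&(abs(W[...,1]-.14)<.02)
    # drop mixed edge pixels
    q=W[m][:,:2]
    f=least_squares(lambda x:np.hypot(q[:,0]-x[0],q[:,1]-x[1])-.008,[.482,.139],loss='soft_l1',f_scale=.0007)
    # silhouette mid-line estimate at each row
    print('rod',len(q),f.x.round(4),np.std(f.fun).round(5))
    print('bushing',plate(c,W,h+.029,h+.043,(b[0]-.03,b[0]+.03,b[1]-.03,b[1]+.03))[0])
    m=(W[...,2]>h+.033)&(W[...,2]<h+.04)&(np.hypot(W[...,0]-b[0],W[...,1]-b[1])<.03)
    print('top annulus',cv2.minEnclosingCircle((W[m][:,:2]*1000).astype(np.float32)))
```

```text
tilt (array([-0.02401282,  0.90967507]), np.float64(0.23452927934518744), np.int64(2457))
rod 140 [0.4818 0.1402] 0.00114
bushing ((482.5754699707031, 139.01942443847656), (40.01618957519531, 40.70276641845703), 39.95505142211914)
top annulus ((482.76361083984375, 138.57156372070312), 21.61520004272461)
tilt (array([-0.0587175 ,  0.94051713]), np.float64(0.23449643931961578), np.int64(2446))
rod 140 [0.4821 0.1402] 0.00099
bushing ((482.5845642089844, 138.87142944335938), (39.6635856628418, 40.42132568359375), 44.22805404663086)
top annulus ((482.43048095703125, 139.26437377929688), 20.929319381713867)
```

```bash
cat >> h.py <<'E'
def otilt(deg):  # rotate about the press's x axis
    ax=np.array([np.cos(yp),np.sin(yp),0])*np.radians(deg)
    return (Rn.from_rotvec(ax)*Rn.from_quat(ori(yp))).as_quat()
def st(): print('p',np.round(current_position(),4),'F',np.round(current_force(),1),'T',np.round(current_torque(),2),'gap',round(current_finger_gap(),4),'t',round(current_clock(),2))
E
python3 - <<'E'
from h import *
o=otilt(-.93); t=np.array([.4815,.1420])+.085*u
servo_line((*t,.215),o,rate=.06); sleep(.3); st()
c=cap('scene'); print(tilt(cloud(c),current_position()))
hit=servo_line((*t,.190),o,rate=.025,contact_N=4); print(hit); st()
if not hit:
    hit=servo_line((*t,.170),o,rate=.025,contact_N=4); print(hit); st()
cap('scene','in_s')
E
```

```text
p [0.4985 0.2254 0.2154] F [ 0.4  0.8 -5. ] T [ 0.08 -0.03 -0.  ] gap 0.0272 t 13.12
(array([-0.12939106,  0.0771504 ]), np.float64(0.20483362097464422), np.int64(2295))
False
p [0.4985 0.2254 0.1902] F [-0.2 -0.3 -4.2] T [ 0.02 -0.07 -0.01] gap 0.0272 t 14.32
False
p [0.4983 0.2251 0.17  ] F [-1.  -1.  -5.9] T [-0.22 -0.13  0.06] gap 0.0273 t 15.28
```

```bash
cat > down.py <<'E'
from h import *
import sys
zend=float(sys.argv[1]); step=float(sys.argv[2]); dT=float(sys.argv[3]); lim=float(sys.argv[4])
xy=np.array([float(sys.argv[5]),float(sys.argv[6])]); z=current_position()[2]; o=otilt(dT)
while z>zend+1e-4:
    z=max(z-step,zend)
    hit=servo_line((*xy,z),o,rate=.02,contact_N=lim)
    F=current_force(); st()
    if hit: print('HIT'); break
    L=F[:2]
    if np.hypot(*L)>1.5: xy=xy+np.clip(L*.00015,-.0005,.0005)
print('xy',xy); c=cap('scene','d'); print('tilt',tilt(cloud(c),current_position()))
E
python3 down.py .112 .01 -.93 8 .49830 .2253
```

```text
p [0.4982 0.2251 0.1599] F [ 0.7 -2.  -4.9] T [-0.22 -0.12  0.06] gap 0.0271 t 15.97
p [0.4983 0.225  0.15  ] F [ 0.3 -1.5 -4.6] T [-0.11 -0.1   0.02] gap 0.0272 t 16.62
p [0.4983 0.2249 0.1399] F [ 0.5 -1.3 -5.3] T [-0.11 -0.07 -0.01] gap 0.0276 t 17.27
p [0.4983 0.2249 0.13  ] F [-0.7 -0.  -5.2] T [-0.06 -0.1   0.07] gap 0.0271 t 17.93
p [0.4983 0.2249 0.1199] F [ 0.1 -0.4 -4.5] T [-0.06 -0.14  0.02] gap 0.0271 t 18.57
p [0.4984 0.225  0.1119] F [ 0.1 -0.2 -5.4] T [-0.09 -0.1   0.06] gap 0.0273 t 19.12
xy [0.49840457 0.22500492]
tilt (array([-0.38902526, -0.25355795]), np.float64(0.101369228262452), np.int64(1835))
```

Threaded with almost no side load. I'll go on down through the ring.

```bash
python3 down.py .087 .005 -.93 12 .4984 .2250
```

```text
p [0.4989 0.2254 0.1072] F [ 1.   1.9 -0.2] T [ 0.35 -0.05 -0.02] gap 0.0271 t 19.57
p [0.4987 0.2252 0.1018] F [-0.1  1.9 -1.3] T [ 0.27 -0.21 -0.02] gap 0.0273 t 19.98
p [0.4985 0.2253 0.0967] F [ 1.2  2.2 -1.2] T [ 0.2  -0.37  0.08] gap 0.0275 t 20.38
p [0.4986 0.2256 0.0918] F [ 1.4  1.  -1.5] T [ 0.02 -0.31  0.09] gap 0.0271 t 20.77
p [0.4988 0.2254 0.0868] F [ 1.1 -2.8  0.9] T [-0.64 -0.3   0.05] gap 0.0272 t 21.18
xy [0.49908013 0.22561482]
tilt (array([-0.58715773, -1.86482848]), np.float64(0.0761746193438764), np.int64(1621))
```

Run:
```python
from h import *
xy=(.4988,.2254)
for d in (0.,.9):
    print(servo_line((*xy,.0872),otilt(d),rate=.01,contact_N=15)); sleep(.3); st()
    c=cap('scene','t%d'%(d*10)); print('tilt',tilt(cloud(c),current_position()))
    c=cap('wrist'); print('tilt w',tilt(cloud(c),current_position()))
```

```text
False
p [0.4986 0.2254 0.0871] F [ 1.   0.8 -2.3] T [-0.19 -0.27  0.08] gap 0.0269 t 21.77
tilt (array([-0.45057751, -1.29475444]), np.float64(0.07644679678442674), np.int64(1660))
tilt w (array([-0.17838551, -1.47446711]), np.float64(0.07524829305236928), np.int64(28342))
False
p [0.4987 0.2254 0.0872] F [ 1.3  1.2 -1.3] T [-0.21 -0.07  0.01] gap 0.0271 t 22.43
tilt (array([-0.28645204, -0.73378422]), np.float64(0.07656213718547267), np.int64(1641))
tilt w (array([-0.10676963, -0.87780527]), np.float64(0.07534694451961185), np.int64(28213))
```

Run:
```python
from h import *
xy=(.4988,.2254)
for d,z in ((2.2,.0870),(2.6,.0850),(2.8,.0835),(2.8,.0825)):
    hit=servo_line((*xy,z),otilt(d),rate=.01,contact_N=15); print(hit); sleep(.2); st()
    c=cap('wrist'); print('tilt w',tilt(cloud(c),current_position()))
    if hit: break
cap('scene','low')
c=cap('scene'); print('tilt',tilt(cloud(c),current_position()))
```

```text
False
p [0.4987 0.2253 0.0869] F [ 0.9 -0.1 -1.8] T [-0.31 -0.13  0.03] gap 0.0275 t 22.98
tilt w (array([0.07653545, 0.06232399]), np.float64(0.07507617045576165), np.int64(28177))
False
p [0.4988 0.2254 0.085 ] F [ 0.3  0.7 -1.9] T [-0.15 -0.09 -0.01] gap 0.0271 t 23.57
tilt w (array([0.07495122, 0.14373484]), np.float64(0.07314334866137447), np.int64(28023))
False
p [0.4989 0.2255 0.0836] F [0.3 1.3 0.9] T [ 0.03 -0.   -0.04] gap 0.0271 t 24.12
tilt w (array([0.05113768, 0.08879815]), np.float64(0.07175252336445725), np.int64(28082))
False
p [0.499  0.2256 0.0835] F [-3.3  0.5  9. ] T [-0.06  0.5   0.07] gap 0.027 t 24.62
tilt w (array([0.05560405, 0.0532801 ]), np.float64(0.07173007484654942), np.int64(28058))
tilt (array([-0.28290563,  0.03381149]), np.float64(0.07298692447681485), np.int64(1604))
```

The plate is home: its top is at 72 mm, it is level, and about 14 N has built up on contact. Releasing.

Run:
```python
from h import *
p=current_position(); servo_line((p[0],p[1],.0836),otilt(2.8),rate=.01); st()
move_gripper(.06); sleep(.2); st()
p=current_position(); servo_line((p[0],p[1],.2),rate=.12); st()
p0=np.array([.4988,.2254,.083])
c=cap('wrist'); W=cloud(c); print('tilt w',tilt(W,p0),plate(c,W,.066,.078,(.4,.6,.08,.36)))
move_ptp((.45,-.05,.3),ori(yp)); sleep(.3); st()
c=cap('scene','end'); print('tilt',tilt(cloud(c),p0))
c=cap('top','end_t'); W=cloud(c); print('tilt',tilt(W,p0),plate(c,W,.066,.078,(.4,.6,.08,.36)),'mould?',plate(c,W,.052,.064,(.43,.57,.165,.33))[1])
a=cv2.imread('pics/end.png')[60:260,240:480]; cv2.imwrite('pics/end2.png',cv2.hconcat([cv2.resize(a,(400,333)),cv2.resize(cv2.imread('pics/end_t.png'),(400,333))]))
```

```text
p [0.4989 0.2256 0.0835] F [-0.7  0.1  1.7] T [-0.12  0.02  0.03] gap 0.0273 t 25.03
p [0.4989 0.2256 0.0836] F [-0.5 -0.1 -0.3] T [-0.05 -0.11 -0.01] gap 0.0601 t 25.93
p [0.4983 0.2254 0.1992] F [ 0.3 -0.6  0.5] T [-0.09 -0.13  0.03] gap 0.0599 t 27.04
tilt w (array([0.05299929, 0.05127871]), np.float64(0.07170883541378367), np.int64(17345)) (((496.75732421875, 214.15570068359375), (199.8457489013672, 100.2542724609375), 78.62295532226562), np.int64(17541), np.float64(0.0717201922975489))
p [ 0.4501 -0.0493  0.2996] F [-0.2 -0.   0.1] T [-0.02 -0.1  -0.02] gap 0.0601 t 28.52
tilt (array([-0.18722359,  0.05025612]), np.float64(0.07292942144764926), np.int64(1962))
tilt (array([ 0.15864958, -0.06265452]), np.float64(0.07193085662385175), np.int64(1806)) (((504.1864013671875, 256.6025695800781), (117.1686782836914, 99.85073852539062), 78.3504638671875), np.int64(2115), np.float64(0.0719063278026527)) mould? 6
```

View pics/end2.png

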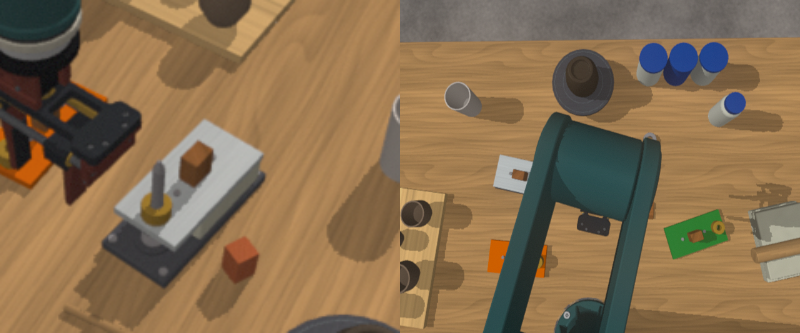

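The plate lies flat on the mould, with the rod standing up through its bushing at (157,195) in the crop. Its yaw matches the press, and the nearby bystanders in view haven't moved.

```bash
python3 -c "
from bench import *
print(close_job())"
```

```text
the job is handed in; nothing more can be done
None
```

The tile press is closed: the plate is threaded on the rod, flat and square on the mould, and released. I handed the job in at about 28.5 s; while pushing the ring down, the plate tilted about 1.9° before I levelled it.

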